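Fetch the branding stamp from behind the stain bottles

TASK

Clear all three stain bottles from the supply tray and stand them on the black rubber mat; only then fetch the branding stamp and set it upright in the middle of the burnt outline on the work board, squarely with its long side along the outline's long side. With the stamp in place, put every bottle back upright on the middle of the coaster of its own colour, and never let a bottle or the stamp tip over.

Things in the scene. Friction and masses are not known exactly. Their poses are not given: they have to be found in the camera images.
- red_bottle: Loose closed bottle of red wood stain standing upright: round red body 50 mm in diameter up to 64 mm with a pale label band; on top a round red screw cap 30 mm in diameter from 80 to 110 mm above the underside; grip the cap from above. About 160 g. Origin: centre of the underside, z up its axis. It starts on the red coaster.
- blue_bottle: Loose closed bottle of blue wood stain standing upright: round blue body 50 mm in diameter up to 64 mm with a pale label band; on top a round blue screw cap 30 mm in diameter from 80 to 110 mm above the underside; grip the cap from above. About 160 g. Origin: centre of the underside, z up its axis. It starts on the blue coaster.
- green_bottle: Loose closed bottle of green wood stain standing upright: round green body 50 mm in diameter up to 64 mm with a pale label band; on top a round green screw cap 30 mm in diameter from 80 to 110 mm above the underside; grip the cap from above. About 160 g. Origin: centre of the underside, z up its axis. It starts on the green coaster.
- red_coaster: Flat round red coaster, 60 mm in diameter, 4 mm thick, fixed on the supply tray: the home of the red bottle. Origin: centre of its underside (the bottle stands 4 mm above it), z up. The three coasters lie 60 mm from the stamp's first place, on its near side and its two flanks; which colour is where varies.
- blue_coaster: Flat round blue coaster, 60 mm in diameter, 4 mm thick, fixed on the supply tray: the home of the blue bottle. Origin: centre of its underside (the bottle stands 4 mm above it), z up. The three coasters lie 60 mm from the stamp's first place, on its near side and its two flanks; which colour is where varies.
- green_coaster: Flat round green coaster, 60 mm in diameter, 4 mm thick, fixed on the supply tray: the home of the green bottle. Origin: centre of its underside (the bottle stands 4 mm above it), z up. The three coasters lie 60 mm from the stamp's first place, on its near side and its two flanks; which colour is where varies.
- stamp: Loose branding stamp: brass base 32 mm (its x) by 44 mm (its y) and 14 mm thick, on it a dark wooden bar grip 16 mm (x) by 34 mm (y) from 14 to 40 mm above the underside. About 160 g. Grip the bar across its x. Origin: centre of the underside, z up. It starts on the tray's floor in the midst of the three taller bottles, about 10 mm from each: no room for a gripper until they are cleared.
- board: Fixed pale wooden work board lying flat, 280 mm (its x) by 100 mm (its y), 24 mm thick, a dark burnt rectangular outline in the middle of its top, 48 mm along x and 60 mm along y (over the lines), and three burnt lines across near each end. Origin: centre of the underside, right below the middle of the outline; z up. It lies on one side of the supply tray, left or right.
- mat: Fixed empty black rubber mat lying flat, 250 mm (its x) by 120 mm (its y), 4 mm thick: the side area for the cleared bottles, room for the three in a row along x, 75 mm apart. Origin: centre of the underside, z up. It lies on the other side of the supply tray from the board.
- supply_tray: Fixed plywood supply tray 190 mm (its x) by 200 mm (its y), floor 6 mm thick, with a 30 mm high rear edge at +x and 12 mm high side edges at +y and -y. It carries the coasters and, at the start, the bottles and the stamp (stamp 15 mm towards +x from its middle). Origin: centre of the underside, z up.

How it is judged:
By the outcome, as a careful person would: the job done as asked, in the order asked, and still so for the second after the job is handed in, with the robot touching nothing.
It also fails if it takes over 134 s, if anything falls off the work surface, if the arm or the gripper's body presses on something with over 40 N, if the wrist force passes 120 N, or if a joint passes its speed limit or range.

ROBOT

A 6-joint arm with a two-finger parallel gripper is mounted at the origin on the work surface. World frame = base frame: x ahead of the robot, y to its left, z up, the work surface at z = 0. Lengths are in mm, angles in rad, forces in N, time in s.
With the tool pointing down it reaches from about 325 to 750 mm from the base axis. Payload 7.6 kg.
Tool frame: the origin (TCP) lies at the very end of the fingers, on their centre line; the grasp point (between the pads) lies manip.grip_depth behind it (manip.grip_depth is the distance from the TCP to the grasp point, in mm); z points along the fingers, y is the line along which they close (so a half turn about z gives the same grasp; the last joint's range is limited). The gripper opens to 85 mm and grips with 20 to 120 N. Pads are 22 mm wide; open, the fingers measure 114 mm over their backs; the gripper's body (76 mm by 85 mm) begins 54 mm behind the grasp point. The pads swing forward as they close: fully open they stand 13 mm farther back than shut.
Start: joints at [1.063, 0.052, 1.401, -0, 1.689, -0.07], TCP at [222.56, 475.513, 231.323] pointing down, gripper open.
Joint ranges: [-2.9, 2.9], [-0.91, 2.17], [0.12, 2.37], [-1.06, 4.2], [0.26, 2.73], [-2.93, 2.93]. Speed limits (rad/s): [2.57, 2.57, 3.01, 3.14, 3.14, 3.14].

INTERFACE

Orientations are given as a unit quaternion [w, x, y, z].
In Python, from workcell import manip gives the robot as it stands. The module is installed in compiled form; this text tells all that it offers. Calls block until the motion is done:
- manip.move_ptp(position, orientation): joint-space move of the TCP to a pose.
- manip.move_straight(position, attitude=None, v=150, until_force=None): straight line of the TCP; attitude=None keeps the orientation; v is the mean speed in mm/s. With until_force (N) it stops when the force on the tool has changed by that much, and returns True; else False.
- manip.move_joints(angles): joint-space move.
- manip.command_gripper(opening, f_grip=None): finger opening in mm; f_grip is the grip in N (None keeps the last); returns when the fingers have stopped.
- manip.wait(seconds).
- manip.solve_ik(position, orientation): joint angles nearest the present ones, or None.
- manip.read_state(): the state.
- manip.get_image(name): name is "scene" or "top"; returns a dict with "color" (420x560x3 uint8, red, green, blue), "K" (3x3 intrinsics, pixels), "dist_coeffs" ([k1, k2, p1, p2, k3] as OpenCV has them; the pictures are not rectified), "T" (4x4, takes a point from camera to world coordinates). Camera axes: x right, y up, looking along -z (the intrinsics and any distortion apply to the point x, -y, -z); pixel columns grow to the right and rows downward; lengths in mm; the calibration is good to about 2 mm. A picture is of the moment at which its call begins. There is no depth.
A pose or a line that the arm cannot do raises manip.MotionError and nothing moves.
- manip.close_job(): hands the job in; it is judged then, once.
The state is a dict: "time": time; "joint_pos": joint angles; "joint_vel": joint speeds; "joint_efforts": joint torques, N m; "position": TCP position; "orientation": TCP orientation; "force": force on the tool from outside, world axes, zero at the start; "moment": the same for the moment, N m; "grip_width": finger opening in mm; "grip_force": force on a finger pad.
Only numpy, scipy, OpenCV 4.12 (cv2) and the standard library are available. Lean on these libraries where they do the work, as an engineer would, in place of code of your own. Each camera call takes 0.05 s, during which the arm holds its last target. There are 200 camera calls.

## Working session

There is one attempt and no reset: what is moved stays moved. The work goes in short steps, each a Python script; the robot and the scene stay as the last script left them, time stands still between calls to the robot, and variables do not carry over. Pictures are saved under pics/ and viewed, at most 14 in all, crops included, and the job is handed in when it is done.

```bash
mkdir -p pics; ls; python3 - <<'E'
from workcell import manip
import cv2,numpy as np
for n in("scene","top"):
    d=manip.get_image(n); cv2.imwrite(f"pics/{n}0.png",d["color"][:,:,::-1]); np.savez(f"{n}0.npz",**d)
    print(n,d["K"],d["dist_coeffs"],np.round(d["T"],3))
print(manip.grip_depth, manip.read_state())
E
```

```text
pics
scene [[489.83934865   0.         285.30083976]
 [  0.         489.83934865 199.21326788]
 [  0.           0.           1.        ]] [-0.0790757  0.         0.         0.         0.       ] [[ 4.600000e-02 -8.180000e-01  5.740000e-01  1.112702e+03]
 [ 9.990000e-01  3.100000e-02 -3.600000e-02 -5.087300e+01]
 [ 1.200000e-02  5.750000e-01  8.180000e-01  8.474840e+02]
 [ 0.000000e+00  0.000000e+00  0.000000e+00  1.000000e+00]]
top [[413.27203624   0.         284.56407528]
 [  0.         413.27203624 212.26356004]
 [  0.           0.           1.        ]] [-0.0789886  0.         0.         0.         0.       ] [[ 2.60000e-02  9.96000e-01 -8.40000e-02  4.84498e+02]
 [-9.99000e-01  2.80000e-02  2.30000e-02 -3.75700e+00]
 [ 2.50000e-02  8.40000e-02  9.96000e-01  8.84255e+02]
 [ 0.00000e+00  0.00000e+00  0.00000e+00  1.00000e+00]]
18.700000000000003 {'time': 0.1, 'joint_pos': array([ 1.06274153e+00,  5.27641585e-02,  1.40160930e+00,  2.41341821e-05,
        1.68858255e+00, -7.03111594e-02]), 'joint_vel': array([ 9.29845401e-06, -2.99649782e-03, -2.34827040e-03, -5.23006211e-04,
        1.37083970e-03,  1.88003811e-03]), 'joint_efforts': array([ 1.69287607e-03, -3.82583034e+01, -3.60984707e+01, -1.28448582e-05,
        4.84647229e-03, -6.57660848e-05]), 'position': array([222.39809911, 475.28140148, 230.56868889]), 'orientation': array([-2.05881077e-04,  2.17127070e-01,  9.76143110e-01, -6.49957479e-04]), 'force': array([0.06431836, 0.40609611, 0.28809801]), 'moment': array([0.00824852, 0.02411464, 0.00346562]), 'grip_force': 0.0, 'grip_width': 85.52558192811588}
```

View pics/scene0.png

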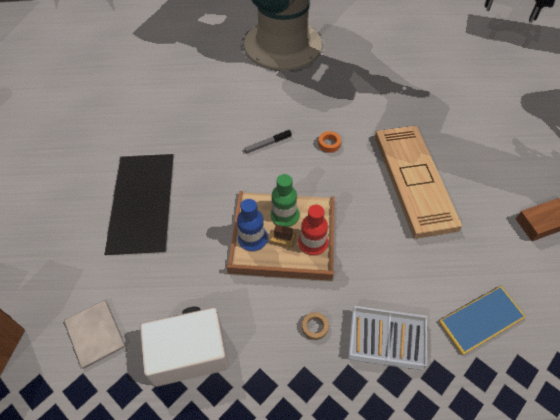

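View pics/top0.png

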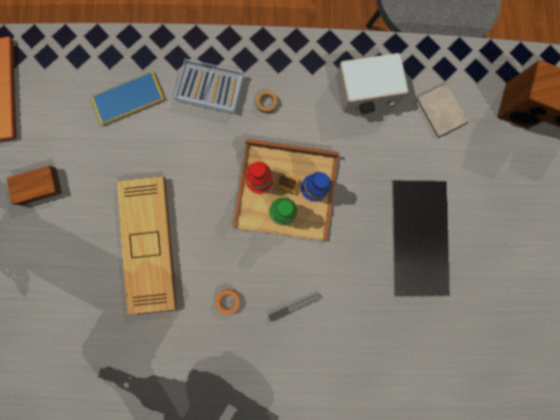

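Scene: blue (250,228), green (285,203) and red (315,232) bottles are around the stamp. The mat is at (140,203) and the board outline at (417,175). Top: caps at about (259,172), (321,181) and (284,207), outline at (145,245), mat at (421,238).

```bash
python3 - <<'E'
import cv2,numpy as np
a=cv2.imread("pics/top0.png")[130:250,225:355]; b=cv2.imread("pics/scene0.png")[165:285,222:342]
a=cv2.resize(a,(400,369),interpolation=cv2.INTER_CUBIC); b=cv2.resize(b,(369,369),interpolation=cv2.INTER_CUBIC)
cv2.imwrite("pics/zoom0.png",np.hstack([a,b]))
E
```

```text
(no output)
```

View pics/zoom0.png

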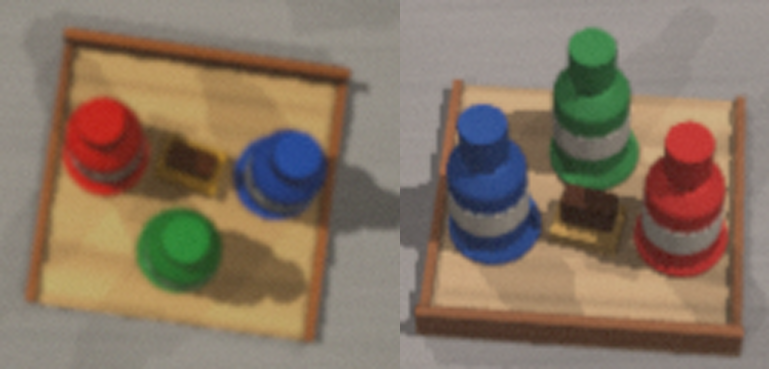

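```bash
cat > h.py <<'E'
import cv2,numpy as np
def und(d,p):
    q=cv2.undistortPoints(np.float64(p).reshape(-1,1,2),d["K"],d["dist_coeffs"]).reshape(-1,2)
    r=np.c_[q[:,0],-q[:,1],-np.ones(len(q))]@d["T"][:3,:3].T
    return d["T"][:3,3],r/np.linalg.norm(r,axis=1)[:,None]
def plane(d,p,z):
    o,r=und(d,p); return o+r*((z-o[2])/r[:,2])[:,None]
def tri(da,pa,db,pb):
    oa,ra=und(da,pa); ob,rb=und(db,pb); out=[]
    for a,b in zip(ra,rb):
        A=np.c_[a,-b]; t=np.linalg.lstsq(A,ob-oa,rcond=None)[0]
        p,q=oa+a*t[0],ob+b*t[1]; out.append(np.r_[(p+q)/2,np.linalg.norm(p-q)])
    return np.array(out)
HUE={"red":(174,6),"blue":(105,125),"green":(55,85)}
def cmask(d,c,smin=130,roi=None):
    h=cv2.cvtColor(d["color"],cv2.COLOR_RGB2HSV); lo,hi=HUE[c]
    m=(h[...,0]>=lo)&(h[...,0]<=hi) if lo<hi else (h[...,0]>=lo)|(h[...,0]<=hi)
    m=m&(h[...,1]>smin)&(h[...,2]>40)
    if roi: 
        k=np.zeros_like(m);k[roi[1]:roi[3],roi[0]:roi[2]]=1;m=m&k
    return m,h[...,2]
def biggest(m,up=1):
    n,l,s,c=cv2.connectedComponentsWithStats(m.astype(np.uint8))
    i=1+np.argmax(s[1:,4]); return l==i,s[i],c[i]
def cap(d,c,roi):
    """centre of the lit cap top: brightest part inside the colour mask (top third in scene)"""
    m,v=cmask(d,c,roi=roi); m,s,_=biggest(m)
    t,_=cv2.threshold(v[m].reshape(-1,1),0,255,cv2.THRESH_OTSU)
    b,s2,cc=biggest(m&(v>t)); return cc,s2,s,t
E
python3 - <<'E'
from h import *
T=dict(np.load("top0.npz"));S=dict(np.load("scene0.npz"))
for c in HUE:
    t=cap(T,c,(225,130,355,250)); s=cap(S,c,(222,165,342,285))
    print(c,t,s,tri(T,[t[0]],S,[s[0]]).round(1))
P=([[258.1,169.3],[322.2,180.1],[285.8,207.7]],[[316.3,211.5],[249.3,205.7],[284.4,180.3]])
print("eye r b g",tri(T,P[0],S,P[1]).round(1))
for n,d in(("T",T),("S",S)):
    hsv=cv2.cvtColor(d["color"],cv2.COLOR_RGB2HSV)
    # mat
    m,s,c=biggest(cv2.morphologyEx((d["color"].max(2)<45).astype(np.uint8),cv2.MORPH_OPEN,np.ones((5,5)))>0)
    r=cv2.minAreaRect(np.argwhere(m)[:,::-1].astype(np.float32)); q=cv2.boxPoints(r)
    print(n,"mat",s,plane(d,q,4)[:,:2].round(1).tolist(),plane(d,[r[0]],4).round(1))
    # board
    roi=(slice(165,325),slice(105,190)) if n=="T" else (slice(110,250),slice(360,475))
    print(hsv[roi].reshape(-1,3)[::1500].tolist())
E
```

```text
red (array([254.53763441, 174.5672043 ]), array([245, 162,  22,  31, 372], dtype=int32), array([245, 162,  28,  31, 630], dtype=int32), 144.0) (array([318.63888889, 228.79444444]), array([305, 218,  23,  18, 180], dtype=int32), array([302, 205,  26,  35, 686], dtype=int32), 145.0) [[629.5  41.8  57.5   3.5]]
blue (array([320.88095238, 179.7797619 ]), array([314, 173,  15,  15, 168], dtype=int32), array([302, 173,  28,  23, 423], dtype=int32), 121.0) (array([253.11046512, 222.69767442]), array([241, 212,  22,  18, 172], dtype=int32), array([238, 200,  25,  33, 542], dtype=int32), 112.0) [[620.5 -86.2  73.8  13.2]]
green (array([284.5297619 , 207.27380952]), array([277, 201,  16,  14, 168], dtype=int32), array([271, 199,  25,  23, 414], dtype=int32), 115.0) (array([286.53846154, 178.23076923]), array([285, 176,   5,   6,  13], dtype=int32), array([284, 176,   6,   7,  17], dtype=int32), 132.0) [[558.3 -17.8 125.    5.9]]
eye r b g [[629.3  32.9 116.9   4.8]
 [612.3 -87.5 117.6   5.9]
 [558.1 -21.1 118.5   4.6]]
T mat [ 395  182   52   71 3481] [[480.1, -263.4], [632.1, -262.8], [636.0, -377.5], [482.5, -376.5]] [[ 557.1 -319.5    4. ]]
[[21, 24, 146], [19, 130, 189], [18, 134, 187], [18, 23, 145], [23, 122, 186], [19, 133, 190], [17, 31, 116], [18, 138, 187], [16, 27, 124], [21, 25, 145]]
S mat [ 114  180   55   53 1507] [[545.7, -389.9], [420.8, -354.2], [488.1, -251.8], [604.4, -292.7]] [[ 517.3 -321.7    4. ]]
[[12, 17, 154], [11, 18, 159], [8, 16, 128], [0, 14, 74], [19, 21, 96], [0, 16, 96], [0, 11, 96], [11, 21, 98], [13, 18, 97], [10, 15, 101], [11, 18, 157]]
```

```bash
cat >> h.py <<'E'
def quad(m):
    c=max(cv2.findContours(m.astype(np.uint8),cv2.RETR_EXTERNAL,cv2.CHAIN_APPROX_NONE)[0],key=cv2.contourArea)
    h=cv2.convexHull(c); 
    return cv2.approxPolyN(h,4,ensure_convex=True).reshape(-1,2).astype(float)
E
python3 - <<'E'
from h import *
for n in("top","scene"):
    d=dict(np.load(n+"0.npz")); v=d["color"].max(2); hsv=cv2.cvtColor(d["color"],cv2.COLOR_RGB2HSV)
    R=dict(top=((380,165,465,310),(105,165,190,325)),scene=((90,140,190,265),(360,115,475,245)))[n]
    def win(m,r): k=np.zeros(m.shape,bool);k[r[1]:r[3],r[0]:r[2]]=1;return m&k
    q=quad(biggest(win(v<70,R[0]))[0]); w=plane(d,q,4)[:,:2]; print(n,"mat",q.tolist(),w.round(0).tolist(),w.mean(0).round(1))
    bm=biggest(win((hsv[...,1]>75)&(v>60),R[1]))[0]
    q=quad(bm); w=plane(d,q,24)[:,:2]; print("board",q.tolist(),w.round(0).tolist(),w.mean(0).round(1))
    c=q.mean(0).round().astype(int); r=26
    g=d["color"][c[1]-r:c[1]+r,c[0]-r:c[0]+r,::-1]; 
    cv2.imwrite(f"pics/o_{n}.png",cv2.resize(g,(390,390),interpolation=cv2.INTER_CUBIC)); print("off",c-r)
a=np.hstack([cv2.imread("pics/o_top.png"),cv2.imread("pics/o_scene.png")]); cv2.imwrite("pics/o.png",a)
E
```

```text
top mat [[446.0, 181.0], [448.0, 294.0], [395.0, 294.0], [393.0, 181.0]] [[638.0, -378.0], [392.0, -381.0], [391.0, -264.0], [634.0, -258.0]] [ 513.7 -320.4]
board [[177.0, 310.0], [126.0, 315.0], [116.0, 181.0], [165.0, 175.0]] [[350.0, 192.0], [336.0, 298.0], [614.0, 334.0], [629.0, 230.0]] [481.9 263.7]
off [120 219]
scene mat [[165.0, 251.0], [104.0, 255.0], [120.0, 157.0], [173.0, 154.0]] [[637.0, -256.0], [642.0, -376.0], [391.0, -381.0], [387.0, -261.0]] [ 514.2 -318.4]
board [[464.0, 230.0], [414.0, 238.0], [372.0, 131.0], [416.0, 125.0]] [[624.0, 339.0], [638.0, 233.0], [352.0, 193.0], [336.0, 299.0]] [487.3 265.8]
off [390 155]
```

View pics/o.png

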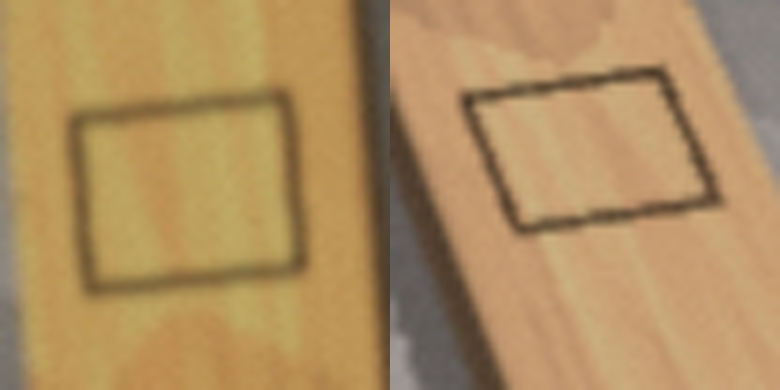

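Outline corners in the top crop are (77,118), (287,95), (301,267) and (90,290). In the scene crop, taken panel-relative, they are (76,98), (274,70), (327,203) and (131,231).

```bash
cat > r.py <<'E'
from workcell import manip
import numpy as np, json
def q(phi): a=(phi+np.pi/2)/2; return [0,float(np.cos(a)),float(np.sin(a)),0]   # tool y along angle phi
PHI=1.43
CAP={"red":(629.3,32.9),"blue":(612.3,-87.5),"green":(558.1,-21.1)}
u=np.array([247,4])/np.hypot(247,4)   # mat long axis
MAT={c:(np.array([514,-319.5])+k*75*u).tolist() for c,k in zip(("green","blue","red"),(-1,0,1))}
PICK=86; UP=250
def st(): s=manip.read_state(); return {k:np.round(s[k],1).tolist() for k in("time","position","grip_width","grip_force","force")}
def go(xy,z,phi=PHI): manip.move_ptp([xy[0],xy[1],z],q(phi))
def pick(xy,z,phi=PHI,op=60,force=40,up=UP):
    manip.command_gripper(op)
    go(xy,up,phi); manip.move_straight([xy[0],xy[1],z],v=150); manip.command_gripper(0,force); s=st(); print("grip",s)
    manip.move_straight([xy[0],xy[1],up],v=150); return s
def place(xy,z,phi=PHI,op=60,up=UP,f=4):
    go(xy,up,phi); manip.move_straight([xy[0],xy[1],z+12],v=180); manip.wait(.15)
    hit=manip.move_straight([xy[0],xy[1],z-6],v=25,until_force=f); print("place",hit,st())
    manip.command_gripper(op); manip.wait(.1); manip.move_straight([xy[0],xy[1],up],v=200)
E
python3 - <<'E'
from h import *
T=dict(np.load("top0.npz"));S=dict(np.load("scene0.npz"))
a=np.array([[77,118],[287,95],[301,267],[90,290]])/7.5-.43+[120,219]; b=np.array([[76,98],[274,70],[327,203],[131,231]])/7.5-.43+[390,155]
t=np.array([tri(T,a,S,b[[k,(k+1)%4,(k+2)%4,(k+3)%4]] )[:,3].mean() for k in range(4)]);print(t)
b=np.roll(b,-int(t.argmin()),0)
w=tri(T,a,S,b);print(w.round(1),w.mean(0))
for d,p in((T,a),(S,b)):
    w=plane(d,p,24); l=(w[0]-w[1])+(w[3]-w[2]); s=(w[0]-w[3])+(w[1]-w[2]); print(w.mean(0).round(1),np.degrees(np.arctan2(l[1],l[0])),np.degrees(np.arctan2(s[1],s[0])),np.linalg.norm(l)/2,np.linalg.norm(s)/2)
from r import *
for c in CAP:
  for p,z in((CAP[c],PICK),(CAP[c],UP),(MAT[c],UP),(MAT[c],80)): 
    j=manip.solve_ik([p[0],p[1],z],q(PHI)); print(c,None if j is None else np.round(j,2))
c="green"; pick(CAP[c],PICK)
E
```

```text
[55.20107779 32.45985577  4.27892887 32.87019069]
[[502.3 299.8  24.9   4.1]
 [510.5 241.2  25.4   4.3]
 [463.1 234.3  26.4   3.5]
 [455.  293.6  26.6   5.2]] [482.74093738 267.18996009  25.84013691   4.27892887]
[482.5 265.5  24. ] 97.9268320179161 7.413609014786609 59.18297729110216 47.816592688853405
[481.  270.2  24. ] 97.82321413778503 6.951220014882566 60.035690127888266 48.93053109249467
red [-0.01  0.43  1.25 -0.    1.46 -1.44]
red [-0.01  0.35  1.02 -0.    1.77 -1.44]
red [-0.55  0.47  0.87 -0.    1.8  -1.98]
red [-0.55  0.55  1.11 -0.    1.49 -1.98]
blue [-0.2   0.4   1.29 -0.    1.45 -1.63]
blue [-0.2   0.32  1.07 -0.    1.76 -1.63]
blue [-0.62  0.28  1.11 -0.    1.75 -2.05]
blue [-0.62  0.37  1.34 -0.    1.43 -2.05]
green [-0.1   0.24  1.49 -0.    1.41 -1.53]
green [-0.1   0.14  1.27 -0.    1.73 -1.53]
green [-0.7   0.1   1.31 -0.    1.73 -2.13]
green [-0.7   0.21  1.54 -0.    1.39 -2.13]
grip {'time': 4.2, 'position': [558.6, -21.2, 86.9], 'grip_width': 29.2, 'grip_force': 39.5, 'force': [-0.4, -0.2, 4.6]}
```

```bash
python3 - <<'E'
from r import *
place(MAT["green"],80)
for c in("blue","red"): pick(CAP[c],PICK); place(MAT[c],80)
import cv2
go((420,-120),300)
for n in("scene","top"):
    d=manip.get_image(n); np.savez(f"{n}1.npz",**d); cv2.imwrite(f"pics/{n}1.png",d["color"][:,:,::-1])
a=cv2.imread("pics/top1.png")[120:300,220:470]; cv2.imwrite("pics/m1.png",cv2.resize(a,None,fx=3,fy=3,interpolation=cv2.INTER_CUBIC))
E
```

```text
place True {'time': 8.4, 'position': [439.0, -320.8, 80.9], 'grip_width': 29.3, 'grip_force': 40.1, 'force': [0.5, -0.7, 2.3]}
grip {'time': 12.8, 'position': [612.7, -87.7, 86.9], 'grip_width': 29.0, 'grip_force': 39.4, 'force': [-0.8, -1.3, 3.3]}
place True {'time': 16.8, 'position': [514.0, -319.6, 80.9], 'grip_width': 28.8, 'grip_force': 39.9, 'force': [0.5, -0.7, 3.3]}
grip {'time': 21.5, 'position': [629.8, 32.9, 87.0], 'grip_width': 29.2, 'grip_force': 39.5, 'force': [-0.5, -1.4, 4.1]}
place True {'time': 25.7, 'position': [589.0, -318.4, 80.9], 'grip_width': 29.3, 'grip_force': 40.1, 'force': [-1.0, -1.2, 4.2]}
```

View pics/m1.png

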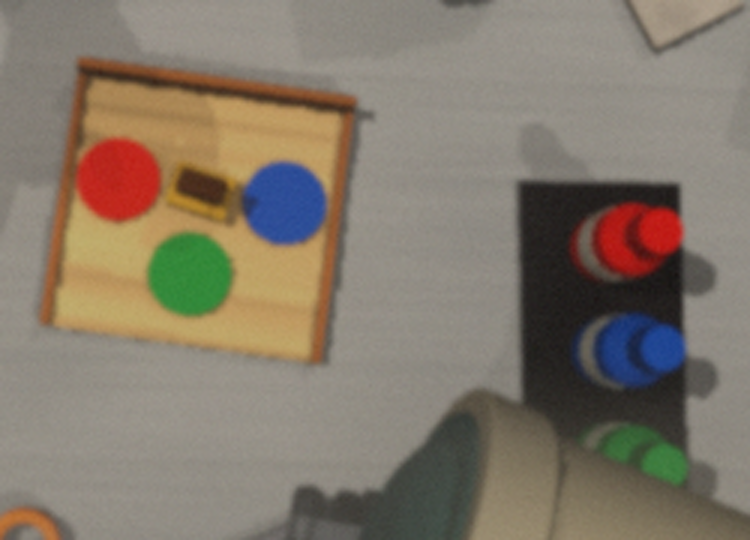

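View pics/scene1.png

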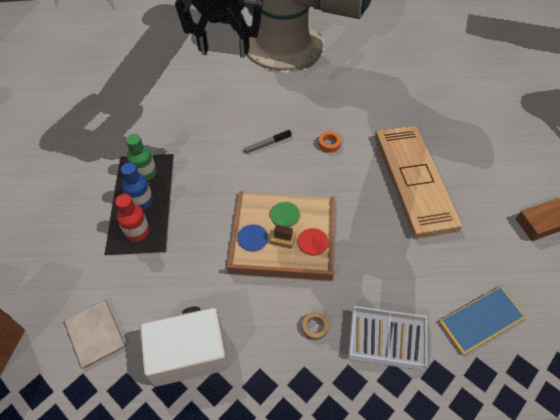

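All three bottles stand on the mat. The coasters show clearly in the top crop at red (118,179), blue (285,203) and green (190,273). The stamp bar is at about (203,187).

```bash
python3 - <<'E'
from h import *
T=dict(np.load("top1.npz"));S=dict(np.load("scene1.npz"))
for c in HUE:
    ctr=[]
    for d,roi in((T,(225,130,340,250)),(S,(222,190,342,285))):
        m,s,_=biggest(cmask(d,c,110,roi)[0]); e=cv2.fitEllipse(cv2.convexHull(np.argwhere(m)[:,::-1].astype(np.int32))); ctr.append(e[0])
    w=[plane(d,[p],10)[0,:2].round(1) for d,p in zip((T,S),ctr)]
    print(c,np.round(ctr,1).tolist(),w,tri(T,[ctr[0]],S,[ctr[1]]).round(1))
a=T["color"][165:205,265:310,::-1]; b=S["color"][220:255,262:302,::-1]
cv2.imwrite("pics/s1.png",np.hstack([cv2.resize(a,(405,360),interpolation=cv2.INTER_CUBIC),cv2.resize(b,(360,315),interpolation=cv2.INTER_CUBIC)[:360]if 0 else cv2.copyMakeBorder(cv2.resize(b,(360,315),interpolation=cv2.INTER_CUBIC),0,45,0,0,0)]))
E
```

```text
red [[259.0, 179.3], [312.9, 241.2]] [array([627.8,  32.7]), array([628.7,  35.4])] [[628.   34.1   9.    2.8]]
blue [[314.4, 187.3], [252.1, 237.3]] [array([613.9, -86.3]), array([615.1, -84.4])] [[614.2 -85.4   8.7   2. ]]
green [[282.8, 211.0], [284.5, 213.9]] [array([561.1, -20. ]), array([562.1, -17.6])] [[561.3 -18.8   8.9   2.4]]
```

View pics/s1.png

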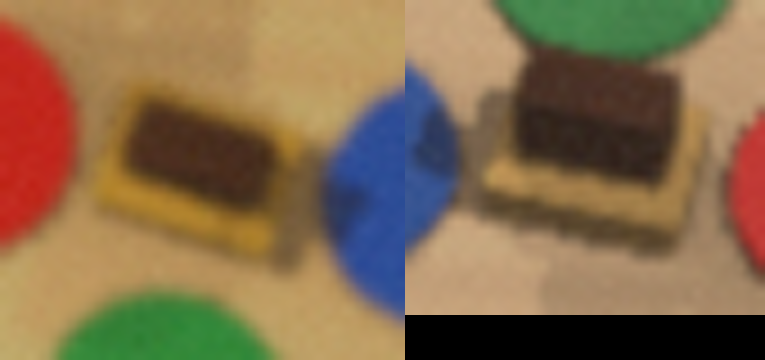

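The stamp bar's top face in the top crop (9x) has corners (145,97), (278,143), (262,210) and (122,163). In the scene crop they are (128,50), (275,75), (267,125) and (113,102).

```bash
python3 - <<'E'
from h import *
T=dict(np.load("top1.npz"));S=dict(np.load("scene1.npz"))
a=np.array([[145,97],[278,143],[262,210],[122,163]])/9-.44+[265,165]; b=np.array([[128,50],[275,75],[267,125],[113,102]])/9-.44+[262,220]
print(tri(T,[a.mean(0)],S,[b.mean(0)]).round(1))
for d,p in((T,a),(S,b)):
    w=plane(d,p,46); l=(w[1]-w[0])+(w[2]-w[3]); s=(w[0]-w[3])+(w[1]-w[2]); print(w.mean(0).round(1),np.degrees(np.arctan2(l[1],l[0])),np.degrees(np.arctan2(s[1],s[0])),np.linalg.norm(l)/2,np.linalg.norm(s)/2)
p=np.array([[130,85],[303,140],[270,255],[98,200]])/9-.44+[265,165]; w=plane(T,p,20);l=(w[1]-w[0])+(w[2]-w[3]);print("base",w.mean(0),np.degrees(np.arctan2(l[1],l[0])),np.linalg.norm(w[1]-w[0]),np.linalg.norm(w[2]-w[1]))
# dark mask orientation
m=T["color"][165:205,265:310].max(2)<95; m=biggest(m)[0]; r=cv2.minAreaRect(np.argwhere(m)[:,::-1].astype(np.float32)); q=cv2.boxPoints(r)+[265,165];w=plane(T,q,46);print("mask",w[:,:2].round(1).tolist(),w.mean(0))
# bias on mat: cap tops
t=np.array([[660,230],[664,348]])/3-.33+[220,120]
for c in("red","blue"):
    k=cap(T,c,(380,160,470,310)); print(c,k[0],k[1],plane(T,[k[0]],114)[0].round(1))
print(plane(T,t,114).round(1))
E
```

```text
[[619.3 -24.6  43.3   3.4]]
[618.8 -26.2  46. ] -107.2858810490646 -14.69640428220438 32.852686015986684 15.96251021463621
[621.1 -23.   46. ] 77.19419556898248 166.64508692313856 32.58751520904555 12.980577349005745
base [618.94847853 -26.65505166  20.        ] -106.14375362315504 42.689120327716616 28.382582982459358
mask [[614.3, -8.9], [630.0, -13.6], [620.7, -44.1], [605.0, -39.3]] [617.49129067 -26.49151568  46.        ]
red [432.60724234 198.02785515] [420 189  28  22 359] [ 585.1 -303.9  114. ]
blue [440.47904192 235.60479042] [434 229  14  15 167] [ 513.6 -319.1  114. ]
[[ 588.8 -317.9  114. ]
 [ 513.5 -320.1  114. ]]
```

```bash
python3 - <<'E'
from r import *
d=np.radians
def ok(p,z,f): 
    j=manip.solve_ik([*p,z],q(f)); print(None if j is None else np.round(j,2))
s=(619.3,-26.0); b=(482.2,266.3)
ok(s,23,d(-15.5)); ok(b,41,d(7.8))
pick(s,23,d(-15.5),op=50,force=60,up=120)
manip.move_straight([s[0],s[1],180],v=200)
place(b,41,d(7.8),op=50,up=160,f=5)
import cv2
go((420,-40),300)
for n in("scene","top"):
    i=manip.get_image(n); np.savez(f"{n}2.npz",**i); cv2.imwrite(f"pics/{n}2.png",i["color"][:,:,::-1])
A=cv2.imread("pics/top2.png")[219:271,120:172]; B=cv2.imread("pics/scene2.png")[149:201,390:442]
cv2.imwrite("pics/b2.png",np.hstack([cv2.resize(x,(390,390),interpolation=cv2.INTER_CUBIC) for x in(A,B)]))
E
```

```text
[-0.1   0.47  1.33 -0.    1.34  0.17]
[ 0.44  0.27  1.55 -0.    1.32  0.3 ]
grip {'time': 31.5, 'position': [620.1, -26.1, 24.3], 'grip_width': 14.8, 'grip_force': 60.2, 'force': [0.3, 0.0, 6.4]}
place True {'time': 35.4, 'position': [482.3, 266.4, 42.3], 'grip_width': 14.8, 'grip_force': 60.2, 'force': [-1.1, -0.5, 3.8]}
```

View pics/b2.png

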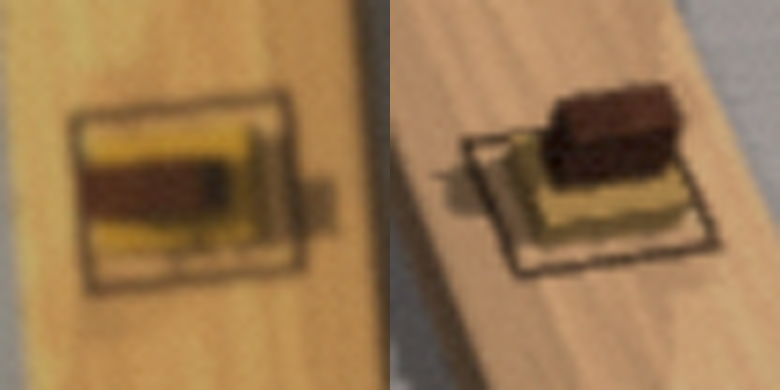

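Stamp upright in the outline. In the top crop the base-top corners are about (84,137), (250,125), (262,238) and (92,250), so it looks slightly off to the left. I'll compute the offset.

```bash
python3 - <<'E'
from h import *
T=dict(np.load("top2.npz"));S=dict(np.load("scene2.npz"))
a=np.array([[84,137],[250,125],[262,238],[92,250]])/7.5-.43+[120,219]; w=plane(T,a,38)
print(w.round(1),w.mean(0)); l=w[0]-w[1]+w[3]-w[2]; print(np.degrees(np.arctan2(l[1],l[0])),np.linalg.norm(l)/2,np.linalg.norm(w[0]-w[3]))
b=np.array([[547,232],[685,205],[515,135]])-[390,0]; b=b/7.5-.43+[390,149]; w=plane(S,b,38); print(w.round(1),(w[1]+w[2])/2,np.degrees(np.arctan2(*(w[1]-w[0])[1::-1])),np.linalg.norm(w[1]-w[0]),np.linalg.norm(w[2]-w[0]))
A=T["color"][225:265,125:165,::-1]; B=S["color"][152:192,395:435,::-1]
sat=cv2.cvtColor(A,cv2.COLOR_BGR2HSV)[...,1]
cv2.imwrite("pics/b3.png",np.hstack([cv2.resize(x,(400,400),interpolation=cv2.INTER_LANCZOS4) for x in (cv2.convertScaleAbs(A,alpha=1.3),cv2.convertScaleAbs(B,alpha=1.3))]))
E
```

```text
[[496.7 290.8  38. ]
 [501.4 245.1  38. ]
 [470.8 240.3  38. ]
 [466.1 287.   38. ]] [483.74545695 265.79788093  38.        ]
95.79547898383727 46.37479270435924 30.91442504852511
[[504.5 249.2  38. ]
 [496.4 290.6  38. ]
 [469.6 246.8  38. ]] [482.99381515 268.66081041  38.        ] 101.14428806352744 42.147806229838274 34.974710247118395
```

View pics/b3.png

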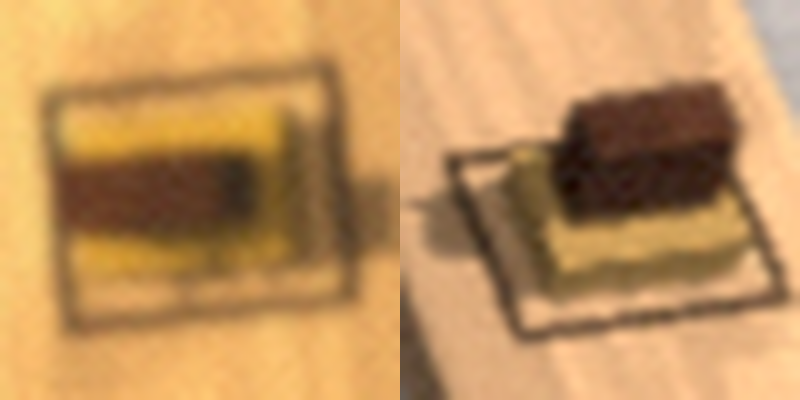

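Both views put the stamp about 1.5 mm off in +x and square. I'll nudge it, then return the bottles.

```bash
python3 - <<'E'
from r import *
f=np.radians(7.8)
pick((482.2,266.3),41,f,op=50,force=60,up=70)
place((480.8,266.8),41,f,op=50,up=70,f=5); manip.move_straight([480.8,266.8,200],v=250)
H={"red":(628.8,33.3),"blue":(613.1,-86.0),"green":(559.8,-19.6)}
for c in H: pick(MAT[c],80); place(H[c],86)
import cv2
go((400,-250),300); print(st())
for n in("scene","top"):
    i=manip.get_image(n); np.savez(f"{n}3.npz",**i); cv2.imwrite(f"pics/{n}3.png",i["color"][:,:,::-1])
A=cv2.imread("pics/top3.png")[130:250,225:355]; B=cv2.imread("pics/scene3.png")[165:285,222:342]; C=cv2.imread("pics/top3.png")[219:271,120:172]; D=cv2.imread("pics/scene3.png")[149:201,390:442]
R=lambda x,s:cv2.resize(x,s,interpolation=cv2.INTER_CUBIC)
cv2.imwrite("pics/f3.png",np.vstack([np.hstack([R(A,(400,369)),R(B,(369,369))]),cv2.copyMakeBorder(np.hstack([R(C,(230,230)),R(D,(230,230))]),0,0,0,309,0)]))
E
```

```text
grip {'time': 41.1, 'position': [482.9, 266.6, 42.2], 'grip_width': 14.6, 'grip_force': 60.4, 'force': [-0.7, -0.9, 5.5]}
place True {'time': 42.6, 'position': [480.9, 266.8, 42.3], 'grip_width': 14.7, 'grip_force': 60.3, 'force': [-1.0, 0.4, 3.8]}
grip {'time': 48.1, 'position': [589.3, -318.6, 81.0], 'grip_width': 29.2, 'grip_force': 39.7, 'force': [0.4, -0.2, 2.9]}
place True {'time': 52.4, 'position': [628.8, 33.3, 86.9], 'grip_width': 29.3, 'grip_force': 40.0, 'force': [-1.0, 0.4, 4.4]}
grip {'time': 57.1, 'position': [514.3, -319.8, 80.9], 'grip_width': 29.0, 'grip_force': 39.5, 'force': [-1.0, -0.7, 4.1]}
place True {'time': 61.1, 'position': [613.2, -86.1, 86.9], 'grip_width': 29.1, 'grip_force': 39.9, 'force': [-0.3, 0.3, 2.7]}
grip {'time': 65.5, 'position': [439.4, -321.1, 80.8], 'grip_width': 28.9, 'grip_force': 39.6, 'force': [-0.0, -0.1, 3.5]}
place True {'time': 69.7, 'position': [559.9, -19.6, 86.8], 'grip_width': 29.1, 'grip_force': 40.0, 'force': [-0.6, 0.4, 3.1]}
{'time': 72.3, 'position': [400.4, -249.4, 299.4], 'grip_width': 59.9, 'grip_force': 0.0, 'force': [0.5, 0.2, -1.1]}
```

View pics/f3.png

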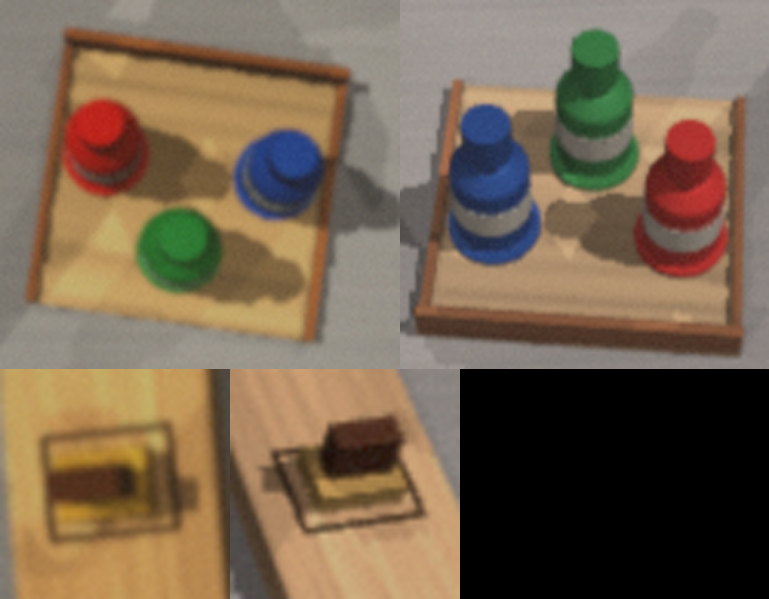

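View pics/scene3.png

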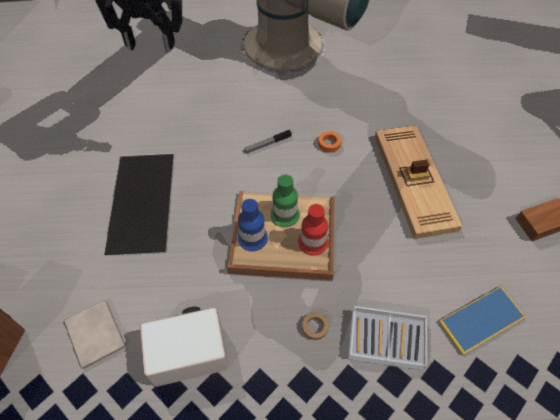

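Everything is upright and home, with the stamp centred in its outline. I'll quantify bottle shifts against their starting images by image registration.

```bash
python3 - <<'E'
from h import *
C=dict(top=dict(red=(258,169),blue=(322,180),green=(286,208)),scene=dict(red=(316,212),blue=(249,206),green=(284,180)))
P=dict(red=(629,33),blue=(613,-86),green=(560,-20))
for c in HUE:
  sh=[]
  for n in C:
    A,B=[np.load(f"{n}{k}.npz")["color"] for k in(0,3)]; x,y=C[n][c]; d=dict(np.load(n+"0.npz")); r=12 if n=="top" else 11
    ch=dict(red=0,green=1,blue=2)[c]
    f=lambda I:cv2.resize(I.astype(np.float32)[...,ch]-I.astype(np.float32)[...,[k for k in range(3) if k!=ch]].max(2),None,fx=8,fy=8,interpolation=cv2.INTER_CUBIC)
    a=f(A)[(y-r)*8:(y+r)*8,(x-r)*8:(x+r)*8]; b=f(B)[(y-r-5)*8:(y+r+5)*8,(x-r-5)*8:(x+r+5)*8]
    m=cv2.minMaxLoc(cv2.matchTemplate(b,a,cv2.TM_CCOEFF_NORMED)); s=np.array(m[3])/8-5
    w=plane(d,[[x,y],[x+s[0],y+s[1]]],115); sh.append((w[1]-w[0])[:2].round(1).tolist()+[round(m[1],3)])
  print(c,sh)
T=dict(np.load("top3.npz"))
E
```

```text
red [[-1.2, 0.7, 0.983], [-1.1, 0.5, 0.992]]
blue [[-0.1, 1.7, 0.997], [0.3, 1.8, 0.993]]
green [[0.2, 0.5, 0.987], [1.2, 1.8, 0.995]]
```

```bash
python3 -c "
from workcell import manip
manip.wait(0.5); print(manip.close_job())"
```

```text
the job is handed in; nothing more can be done
None
```

The job is handed in after about 73 s: the stamp stands upright and square within about 1–2 mm of the outline's middle, and all three bottles are upright on their own coasters, within about 2 mm of where they started.

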